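Clear the packing scraps and stack the desk tubs

ROBOT

A 6-joint arm with a two-finger parallel gripper is mounted at the origin on a cart in front of the work surface, level with it; the furniture and walls round the work are solid. World frame = base frame: x ahead of the robot, y to its left, z up, the work surface at z = 0. Lengths are in m, angles in degrees, forces in N, time in s.
With the tool pointing down it reaches from about 0.35 to 0.875 m from the base axis. Payload 4.2 kg.
Tool frame: the origin (TCP) lies midway between the tips of the shut fingers; the grasp point (between the pads) lies 19 mm behind it; z points along the fingers, y is the line along which they close (so a half turn about z gives the same grasp; the last joint's range is limited). The gripper opens to 87 mm and grips with 3 to 60 N. Pads are 19 mm wide; open, the fingers measure 117 mm over their backs; the gripper's body (75 mm by 190 mm) begins 51 mm behind the grasp point.
Start: joints at [-54.282, 22.042, 0.453, 0, -68.411, -14.817], TCP at [0.223, -0.584, 0.223] pointing down, gripper open.
Joint ranges: [-179.83, 179.83], [-69.29, 118.12], [-61.27, 80.66], [-181.25, 117.63], [-171.15, -9.14], [-177.46, 177.46]. Speed limits (degrees/s): [159.86, 159.86, 180, 180, 180, 180].

INTERFACE

Orientations are given as [roll, pitch, yaw] about the fixed x, y, z axes, in that order (R = Rz(yaw) Ry(pitch) Rx(roll)).
In Python, from workcell import env gives the robot as it stands. The module is installed in compiled form; this text tells all that it offers. Calls block until the motion is done:
- env.goto(position, orientation): joint-space move of the TCP to a pose.
- env.move_straight(position, rotation=None, rate=0.15, force_limit=None): straight line of the TCP; rotation=None keeps the orientation; rate is the mean speed in m/s. With force_limit (N) it stops when the force on the tool has changed by that much, and returns True; else False.
- env.set_joints(angles): joint-space move.
- env.gripper_to(opening, grasp_force=None): opening from 0.0 (shut) to 1.0 (fully open); grasp_force is the grip in N (None keeps the last); returns when the fingers have stopped.
- env.dwell(seconds).
- env.inverse_kinematics(position, orientation): joint angles nearest the present ones, or None.
- env.read_state(): the state.
- env.grab_frame(name): name is "side" or "top" or "wrist"; returns a dict with "image" (400x640x3 uint8, blue, green, red), "fx", "fy", "cx", "cy" (pixels), "position" and "orientation" of the camera in the world. Camera axes: x right, y up, looking along -z (the intrinsics and any distortion apply to the point x, -y, -z); pixel columns grow to the right and rows downward; lengths in m; the calibration is good to about 2 mm. The wrist camera is an equidistant fisheye: a pixel r from the principal point sees the ray r / f radians off the axis. A picture is of the moment at which its call begins. There is no depth.
A pose or a line that the arm cannot do raises env.Unreachable and nothing moves.
- env.close_job(): hands the job in; it is judged then, once.
Trained networks look in a picture, given as the dict that the camera call returned (one of the last four; its "shot" number tells which), for a name from the list of things; names that differ only in an ending like _2 or _b are one class to them, and where a whole thing is asked for, a point or a joint stands for the part that bears it (a point fixed in the world has none). Each returns a list of dicts, best first, with "score" (0 to 1); they miss things now and then, are a little off and sometimes report something else, mostly with a low value. They report only what shows in the picture. A call takes as long as a camera call. They do not tell look-alikes from the thing itself.
- env.search_frame(picture, thing): "xyz" ([x, y, z] in m, in world coordinates, good to about 4 mm: the middle of the surface that is visible of it).
- env.trace(picture, thing): "mask" (400x640 bool, what is visible of it).
The state is a dict: "clock": time; "joint_positions": joint angles; "qvel": joint speeds; "joint_torque": joint torques, N m; "position": TCP position; "tool_rot": TCP orientation; "force": force on the tool from outside, world axes, zero at the start; "wrist_torque": the same for the moment, N m; "opening": opening from 0.0 (shut) to 1.0 (fully open); "finger_force": force on a finger pad.
Only numpy, scipy, OpenCV 4.12 (cv2) and the standard library are available. Lean on these libraries where they do the work, as an engineer would, in place of code of your own. Each camera call takes 0.05 s, during which the arm holds its last target. There are 200 camera calls.

TASK

Tidy up after unpacking: first put every packing scrap, whether it lies on the desk or on a lid, into the open waste tray. Then stack the other lidded tubs on the tallest one, which stays where it stands: the deepest first and the shallowest on top, each squarely on the one below with its four feet down in the recesses of that lid. Do not disturb the other things on the desk.

Things in the scene. Friction and masses are not known exactly. Their poses are not given: they have to be found in the camera images.
- tub_base: lidded tub, white with grey lid, 102 (x) x 62 (y) mm, 64 mm high with feet, 0.9 kg. Origin: centre of underside at the feet's soles, z up. Four 10 mm round tapered feet, 7 mm high, at x +-39, y +-19 mm; lid has 14.5 mm square recesses 5 mm deep at the same x, y (half turns fit). Seated, a tub's origin is 5 mm below the lid top under it. The tallest: the stack's foot.
- tub_deep: lidded tub, white with grey lid, 102 (x) x 62 (y) mm, 52 mm high with feet, about 0.22 kg. Origin: centre of underside at the feet's soles, z up. Four 10 mm round tapered feet, 7 mm high, at x +-39, y +-19 mm; lid has 14.5 mm square recesses 5 mm deep at the same x, y (half turns fit). Seated, a tub's origin is 5 mm below the lid top under it. Always present.
- tub_mid: lidded tub, white with grey lid, 102 (x) x 62 (y) mm, 42 mm high with feet, about 0.18 kg. Origin: centre of underside at the feet's soles, z up. Four 10 mm round tapered feet, 7 mm high, at x +-39, y +-19 mm; lid has 14.5 mm square recesses 5 mm deep at the same x, y (half turns fit). Seated, a tub's origin is 5 mm below the lid top under it. May be absent.
- tub_flat: lidded tub, white with grey lid, 102 (x) x 62 (y) mm, 32 mm high with feet, about 0.14 kg. Origin: centre of underside at the feet's soles, z up. Four 10 mm round tapered feet, 7 mm high, at x +-39, y +-19 mm; lid has 14.5 mm square recesses 5 mm deep at the same x, y (half turns fit). Seated, a tub's origin is 5 mm below the lid top under it. May be absent.
- waste_tray_in (a point): centre of the inner floor of the open dark steel waste tray, which is fixed, 140 x 140 mm outside, walls 4 mm thick and 70 mm high; axes along its sides
- scrap_1: packing scrap: stepped corner block of pressed cardboard, brown, rigid, 34 (own x) x 24 (own y) x 26 (own z) mm; origin under its centre. A 13 mm thick slab the full 34 mm long, with the raised part at its +x end, 16 mm long and as wide as the slab. 12 g. At the start on the tallest tub's lid.
- scrap_2: packing scrap: stepped corner block of pressed cardboard, brown, rigid, 34 (own x) x 24 (own y) x 26 (own z) mm; origin under its centre. A 13 mm thick slab the full 34 mm long, with the raised part at its +x end, 16 mm long and as wide as the slab. 12 g. At the start on the lid of the 52 mm tub.
- scrap_3: packing scrap: stepped corner block of pressed cardboard, brown, rigid, 34 (own x) x 24 (own y) x 26 (own z) mm; origin under its centre. A 13 mm thick slab the full 34 mm long, with the raised part at its +x end, 16 mm long and as wide as the slab. 12 g. At the start on the desk in front of the tallest tub. May be absent.
- scrap_4: packing scrap: stepped corner block of pressed cardboard, brown, rigid, 34 (own x) x 24 (own y) x 26 (own z) mm; origin under its centre. A 13 mm thick slab the full 34 mm long, with the raised part at its +x end, 16 mm long and as wide as the slab. 12 g. At the start on the desk to the left of the tallest tub. May be absent.
- scrap_5: packing scrap: stepped corner block of pressed cardboard, brown, rigid, 34 (own x) x 24 (own y) x 26 (own z) mm; origin under its centre. A 13 mm thick slab the full 34 mm long, with the raised part at its +x end, 16 mm long and as wide as the slab. 12 g. At the start on the desk between the waste tray and the tallest tub. May be absent.
- eraser: bystander: eraser, 23 x 46 x 13 mm, loose; leave it
- mint_tin: bystander: closed mint tin, 47 x 64 x 18 mm, loose; leave it
- sticky_pink: bystander: pad of sticky notes, 69 x 69 x 13 mm, loose; leave it
Things that resemble listed ones, but are neither listed nor needed, are in the scene too. Leave any black look-alike of the scrap_3 alone. Leave any black look-alike of the scrap_2 alone.

How it is judged:
By the outcome, as a careful person would: the job done as asked, in the order asked, and still so for the second after the job is handed in, with the robot touching nothing.
Of tub_mid, tub_flat only 1 to 2 are there at a start; the rules pass over those that are not, and their reading is None.
Of scrap_3, scrap_4, scrap_5 only 2 to 3 are there at a start; the rules pass over those that are not, and their reading is None.
At some moment in a run one of scrap_1, scrap_2, scrap_3, scrap_4, scrap_5, tub_deep, tub_mid, tub_flat may be knocked a few centimetres aside while the robot is not near it.
Once in a run the grip may slacken for a moment while it holds something.
It also fails if it takes over 210 s, if anything falls off the work surface, if the arm or the gripper's body presses on something with over 40 N, if the wrist force passes 120 N, or if a joint passes its speed limit or range.

## Working session

There is one attempt and no reset: what is moved stays moved. The work goes in short steps, each a Python script; the robot and the scene stay as the last script left them, time stands still between calls to the robot, and variables do not carry over. Pictures are saved under pics/ and viewed, at most 14 in all, crops included, and the job is handed in when it is done.

```bash
mkdir -p pics; ls
python3 - <<'E'
from workcell import env
import cv2,numpy as np
np.set_printoptions(precision=4,suppress=True)
for n in ("top","side"):
    p=env.grab_frame(n); cv2.imwrite(f"pics/{n}0.png",p["image"])
    print(n,[p[k] for k in("fx","fy","cx","cy","position","orientation")],p.keys())
    for t in ("tub_base","tub_deep","tub_mid","tub_flat","scrap_1","waste_tray_in","eraser","mint_tin","sticky_pink"):
        try: print(t,[(round(d["score"],2),np.round(d["xyz"],3).tolist()) for d in env.search_frame(p,t)])
        except Exception as e: print(t,repr(e))
s=env.read_state();print(s)
E
```

```text
pics
top [499.4846508409194, 499.4846508409194, 320.5489126742727, 198.16964107822398, array([ 0.2308, -0.0072,  1.3438]), array([ 11.641 ,  -0.108 , -90.1607])] dict_keys(['image', 'fx', 'fy', 'cx', 'cy', 'position', 'orientation', 'shot'])
tub_base [(0.6, [0.538, -0.125, 0.065])]
tub_deep [(0.89, [0.58, 0.191, 0.051])]
tub_mid []
tub_flat [(0.85, [0.465, 0.358, 0.033])]
scrap_1 [(0.71, [0.548, -0.117, 0.079]), (0.61, [0.445, -0.05, 0.017]), (0.57, [0.546, 0.179, 0.064]), (0.56, [0.466, -0.209, 0.014]), (0.47, [0.531, 0.052, 0.009]), (0.42, [0.445, 0.073, 0.012]), (0.36, [0.368, -0.203, 0.024])]
waste_tray_in [(0.74, [0.549, -0.117, 0.083]), (0.64, [0.483, -0.383, 0.007]), (0.23, [0.461, 0.356, 0.032])]
eraser [(0.45, [0.36, 0.269, 0.01])]
mint_tin [(0.76, [0.366, -0.203, 0.024]), (0.25, [0.534, -0.125, 0.067])]
sticky_pink [(0.72, [0.671, 0.057, 0.01])]
side [502.37070022452644, 502.37070022452644, 319.8847298420491, 190.90629132118204, array([-0.5537, -0.888 ,  0.9573]), array([ 57.201 ,   1.2656, -50.8706])] dict_keys(['image', 'fx', 'fy', 'cx', 'cy', 'position', 'orientation', '
[... 283 characters left out ...]
[0.44, 0.065, 0.009])]
waste_tray_in [(0.63, [0.417, -0.369, 0.038])]
eraser [(0.62, [0.358, 0.268, 0.014])]
mint_tin [(0.68, [0.361, -0.208, 0.019])]
sticky_pink [(0.73, [0.664, 0.056, 0.01])]
{'clock': 1.0, 'joint_positions': array([-54.2827,  22.0438,   0.4536,   0.0012, -68.4114, -14.8168]), 'qvel': array([-0.0569,  0.042 ,  0.0513,  0.0038, -0.0631,  0.0399]), 'joint_torque': array([  0.0001, -39.0473,  18.7623,   4.2243,   0.0155,  -0.    ]), 'position': array([ 0.223 , -0.5839,  0.2225]), 'tool_rot': array([ 179.9988,   -0.0015, -159.099 ]), 'force': array([-1.0555,  0.1601,  0.5477]), 'wrist_torque': array([0.0013, 0.0289, 0.0046]), 'finger_force': 0.0, 'opening': 0.9974854284819498}
```

View pics/top0.png

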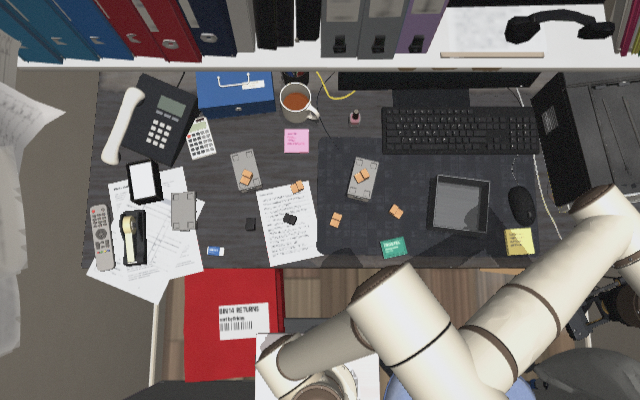

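View pics/side0.png

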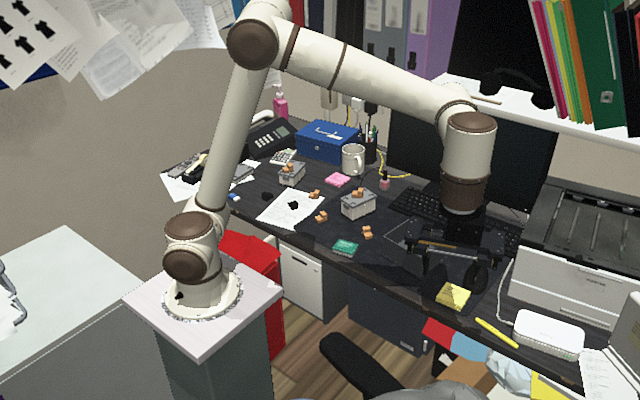

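Base tub is at (362,178) and deep at (246,170), each with a brown scrap on it. The flat tub is at (183,210) and there is no mid. Desk scraps are at (336,219), (396,211) and (297,187), the black look-alikes to leave are at (290,219) and (250,225), and the tray is at (460,204). Next I write fit helpers and take wrist views.

```bash
cat > h.py <<'E'
from workcell import env
import cv2,numpy as np
from scipy.spatial.transform import Rotation as R
from scipy.optimize import minimize
np.set_printoptions(precision=4,suppress=True)
def proj(p,P,fish):
    P=np.atleast_2d(P); c=(P-p["position"])@R.from_euler('xyz',p["orientation"],degrees=True).as_matrix()
    x,y,z=c[:,0],-c[:,1],-c[:,2]
    if fish:
        rr=np.hypot(x,y)+1e-12; th=np.arctan2(rr,z); u,v=x/rr*th,y/rr*th
    else: u,v=x/z,y/z
    return np.c_[p["fx"]*u+p["cx"],p["fy"]*v+p["cy"]]
def at(pose,pts):
    x,y,z,a=pose; c,s=np.cos(a),np.sin(a); pts=np.asarray(pts,float)
    return np.c_[x+c*pts[:,0]-s*pts[:,1],y+s*pts[:,0]+c*pts[:,1],z+pts[:,2]]
def box(x0,x1,y0,y1,z0,z1): return np.array([[x,y,z] for x in(x0,x1) for y in(y0,y1) for z in(z0,z1)])
SCRAP=[box(-.017,.017,-.012,.012,0,.013),box(.001,.017,-.012,.012,0,.026)]
def sil(p,pose,parts,fish,S=3):
    m=np.zeros((400*S,640*S),np.uint8)
    for b in parts:
        q=cv2.convexHull(np.round((proj(p,at(pose,b),fish)+.5)*S).astype(np.int32)); cv2.fillConvexPoly(m,q,1)
    return m
def brown(p):
    h=cv2.cvtColor(p["image"],cv2.COLOR_BGR2HSV)
    return cv2.morphologyEx(cv2.inRange(h,(4,90,60),(22,255,255)),cv2.MORPH_OPEN,np.ones((3,3)))>0
def fit(p,pose,parts,mask,fish,z=None,S=3,yaws=None):
    "fit x,y,yaw by silhouette IoU in picture(s); p, mask, fish may be lists"
    if isinstance(p,dict): p,mask,fish=[p],[mask],[fish]
    M=[cv2.resize(m.astype(np.uint8),None,fx=S,fy=S,interpolation=cv2.INTER_NEAREST) for m in mask]
    def cost(v):
        t=0
        for pi,mi,f in zip(p,M,fish):
            s=sil(pi,(v[0]/100,v[1]/100,pose[2],v[2]),parts,f,S); u=(s|mi).sum(); t+=1-(s&mi).sum()/max(u,1)
        return t/len(p)
    best=None
    for a in (np.arange(0,2*np.pi,np.pi/6) if yaws is None else yaws):
        v0=np.array([pose[0]*100,pose[1]*100,a])
        r=minimize(cost,v0,method='Nelder-Mead',options=dict(initial_simplex=v0+np.array([[0,0,0],[1,0,0],[0,1,0],[0,0,.3]]),maxiter=70))
        if best is None or r.fun<best.fun: best=r
    return np.array([best.x[0]/100,best.x[1]/100,pose[2],best.x[2]]),1-best.fun
def near(mask,p,xyz,fish,rad):
    "component(s) of mask near projected point"
    u=proj(p,xyz,fish)[0]; n,l,st,c=cv2.connectedComponentsWithStats(mask.astype(np.uint8))
    if n<2: return mask&False
    d=[np.hypot(*(c[i]-u))-0*st[i,4] if st[i,4]>30 else 1e9 for i in range(1,n)]
    i=int(np.argmin(d)); return (l==i+1) if d[i]<rad else mask&False
def down(yaw): return [180,0,yaw]
def tool(psi_deg,pos):
    "tool yaw (mod 180) whose last joint is most central"
    c=[]
    for y in (psi_deg,psi_deg+180):
        y=(y+180)%360-180
        q=env.inverse_kinematics(pos,down(y))
        if q is not None: c.append((abs(q[5]),y))
    return min(c)[1]
E
python3 - <<'E'
from h import *
for i,pos in enumerate([(.45,-.12,.33),(.47,.12,.33),(.45,.27,.33)]):
    y=tool(0,pos); print(y); env.goto(pos,down(y))
    p=env.grab_frame("wrist"); cv2.imwrite(f"pics/w{i}.png",p["image"])
    print([p[k] for k in("fx","fy","cx","cy","position","orientation")])
    for t in ("tub_base","tub_deep","tub_mid","tub_flat","scrap_1","waste_tray_in"):
        print(t,[(round(d["score"],2),np.round(d["xyz"],3).tolist(),proj(p,d["xyz"],True)[0].round().tolist()) for d in env.search_frame(p,t)])
print(env.read_state()["clock"])
a=[cv2.imread(f"pics/w{i}.png") for i in (0,2)]
cv2.imwrite("pics/w02.png",cv2.resize(np.vstack(a),(480,600)))
E
```

```text
0
[309.70691628693146, 309.70691628693146, 319.10926446043317, 201.73199077871809, array([ 0.5199, -0.1207,  0.493 ]), array([-14.6585,   0.0311, -90.0711])]
tub_base [(0.97, [0.544, -0.122, 0.063], [320.0, 105.0])]
tub_deep [(0.59, [0.576, 0.173, 0.049], [135.0, 97.0])]
tub_mid [(0.64, [0.535, 0.05, 0.014], [212.0, 117.0]), (0.29, [0.668, 0.057, 0.011], [209.0, 37.0]), (0.27, [0.551, -0.118, 0.081], [317.0, 99.0])]
tub_flat [(0.78, [0.467, 0.349, 0.03], [74.0, 167.0])]
scrap_1 [(0.96, [0.553, -0.119, 0.081], [318.0, 98.0]), (0.92, [0.532, 0.052, 0.015], [211.0, 118.0]), (0.86, [0.554, 0.185, 0.063], [125.0, 112.0]), (0.85, [0.448, 0.067, 0.012], [205.0, 170.0]), (0.75, [0.466, -0.212, 0.022], [378.0, 158.0]), (0.67, [0.45, -0.047, 0.016], [272.0, 168.0]), (0.65, [0.433, 0.181, 0.012], [148.0, 180.0])]
waste_tray_in [(0.68, [0.481, -0.388, 0.014], [477.0, 152.0])]
0
[309.70691628693146, 309.70691628693146, 319.10926446043317, 201.73199077871809, array([0.5399, 0.1192, 0.4932]), array([-14.6423,   0.0161, -90.0226])]
tub_base [(0.96, [0.548, -0.102, 0.067], [469.0, 123.0]), (0.25, [0.
[... 700 characters left out ...]
]
0
[309.70691628693146, 309.70691628693146, 319.10926446043317, 201.73199077871809, array([0.5198, 0.2702, 0.493 ]), array([-14.6567,   0.0007, -89.9532])]
tub_base [(0.86, [0.547, -0.098, 0.063], [541.0, 120.0])]
tub_deep [(0.86, [0.579, 0.197, 0.054], [371.0, 82.0])]
tub_mid []
tub_flat [(0.73, [0.468, 0.356, 0.032], [262.0, 158.0])]
scrap_1 [(0.96, [0.552, 0.188, 0.064], [379.0, 100.0]), (0.76, [0.448, -0.04, 0.016], [496.0, 172.0]), (0.7, [0.534, 0.056, 0.013], [451.0, 119.0]), (0.65, [0.448, 0.076, 0.012], [437.0, 170.0]), (0.62, [0.553, -0.116, 0.082], [556.0, 119.0]), (0.59, [0.464, -0.202, 0.019], [561.0, 168.0])]
waste_tray_in [(0.66, [0.483, -0.381, 0.036], [617.0, 166.0])]
5.5667
```

View pics/w0.png

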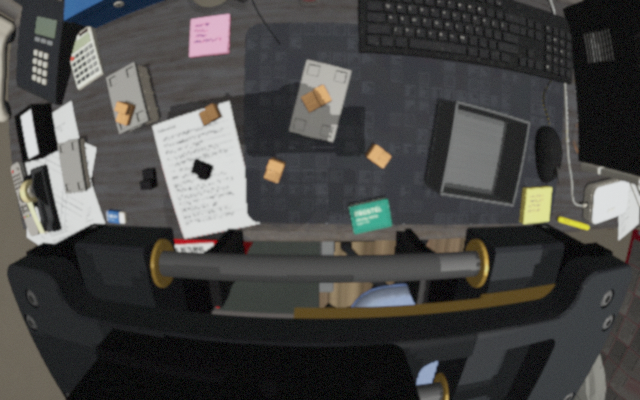

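View pics/w1.png

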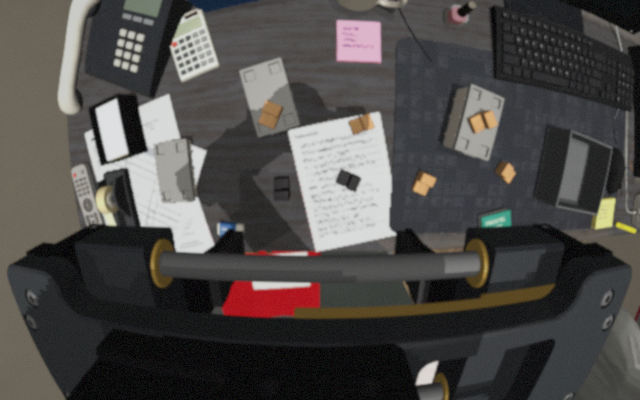

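The wrist view (w0) shows brown scraps at (317,97) on the base lid, (123,112) on the deep lid, and (275,170), (378,156) and (210,114) on the desk. The black ones at (202,168) and (148,178) are look-alikes. Now I refine and pick the first scrap, on the deep lid.

```bash
cat >> h.py <<'E'
def look_scrap(x,y,zs,crop=None):
    P,M=[],[]
    for dy in (-.025,.025):
        pos=(x-.06,y+dy,.2); env.goto(pos,down(tool(0,pos))); p=env.grab_frame("wrist")
        P.append(p); M.append(near(brown(p),p,(x,y,zs+.01),True,45))
    if not all(m.any() for m in M): return None,0
    if crop:
        u=proj(P[0],(x,y,zs),True)[0].astype(int); c=P[0]["image"][max(0,u[1]-60):u[1]+60,u[0]-80:u[0]+80]; cv2.imwrite(crop,cv2.resize(c,None,fx=4,fy=4))
    best,sc=fit(P,(x,y,zs),SCRAP,M,[1,1])
    zz=[(fit(P,(best[0],best[1],zs+d),SCRAP,M,[1,1],yaws=[best[3]])[1].round(3)) for d in (-.012,-.006,.006,.012)]
    print("scrap",best[:3],np.degrees(best[3])%360,"IoU",round(sc,3),"z-12,-6,+6,+12:",zz)
    return best,sc
def pick_scrap(b):
    c,s=np.cos(b[3]),np.sin(b[3]); g=b[:3]+np.array([.005*c,.005*s,0])
    y=tool(np.degrees(b[3]),(g[0],g[1],.15))
    env.gripper_to(.5,15); env.goto((g[0],g[1],g[2]+.07),down(y))
    hit=env.move_straight((g[0],g[1],g[2]+.004),rate=.1,force_limit=6)
    env.gripper_to(.0,15)
    s=env.read_state(); print("hit",hit,"tcp",s["position"],"open",round(s["opening"],3),"ff",round(s["finger_force"],1))
    env.move_straight((g[0],g[1],.17),rate=.2)
    s=env.read_state(); print("lifted open",round(s["opening"],3),"ff",round(s["finger_force"],1),"t",s["clock"])
    return s["opening"]>.15
TRAY=np.array([.482,-.385]); 
def drop(dx,dy,yaw0=0):
    a=np.radians(yaw0); q=TRAY+[np.cos(a)*dx-np.sin(a)*dy,np.sin(a)*dx+np.cos(a)*dy]
    y=tool(yaw0,(*q,.15)); env.goto((*q,.18),down(y))
    s=env.read_state(); print("over tray open",round(s["opening"],3))
    env.move_straight((*q,.05),rate=.15,force_limit=8); env.gripper_to(.5); env.move_straight((*q,.16),rate=.25)
E
python3 - <<'E'
from h import *
b,s=look_scrap(.553,.187,.052,"pics/c1.png")
p=env.grab_frame("top")
T=env.trace(p,"waste_tray_in")
for t in T[:3]:
    m=t["mask"].astype(np.uint8); print(t["score"],m.sum(), cv2.minAreaRect(cv2.findNonZero(m)))
E
```

```text
scrap [0.5525 0.1869 0.052 ] 336.4244699326249 IoU 0.912 z-12,-6,+6,+12: [np.float64(0.886), np.float64(0.914), np.float64(0.876), np.float64(0.836)]
0.93 3362 ((458.945556640625, 205.5445556640625), (60.299259185791016, 58.20967483520508), 5.710592269897461)
```

View pics/c1.png

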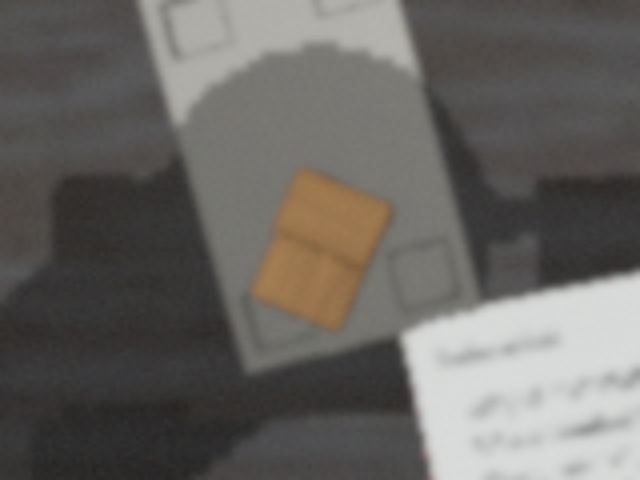

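The crop shows the brown scrap on the deep lid at (320,250), tilted about 20° clockwise, which agrees with the fit. Picking it now.

Run:
```python
from h import *
b=np.array([.5525,.1869,.05,np.radians(336.4)])
if pick_scrap(b):
    drop(.035,.02,-6)
    p=env.grab_frame("top"); cv2.imwrite("pics/t1.png",cv2.resize(p["image"][60:280,60:560],None,fx=1.6,fy=1.6))
    b,s=look_scrap(.465,-.205,0.0)
```

```text
hit False tcp [0.5573 0.185  0.0544] open 0.271 ff 15.0
lifted open 0.28 ff 1.5 t 10.3333
over tray open 0.278
scrap [ 0.4708 -0.2134  0.    ] 55.98372306387973 IoU 0.935 z-12,-6,+6,+12: [np.float64(0.9), np.float64(0.922), np.float64(0.93), np.float64(0.909)]
```

View pics/t1.png

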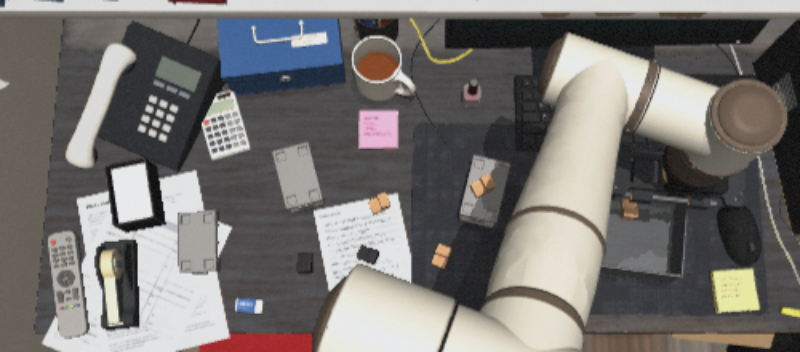

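Scrap 2 is in the tray at (630,207), and everything else is in place. On to the remaining four scraps.

Run:
```python
from h import *
b=np.array([.4708,-.2134,0,np.radians(55.98)])
todo=[(None,),(.551,-.118,.064),(.449,-.045,0.),(.534,.056,0.)]
spots=[(-.035,-.02),(.03,-.03),(-.035,.02),(0,0)]
for t,sp in zip(todo,spots):
    if t[0] is not None:
        b,s=look_scrap(*t)
        if b is None or s<.85: print("bad fit",t); break
    if not pick_scrap(b): print("missed"); break
    drop(*sp,-6)
p=env.grab_frame("top")
print([(round(d["score"],2),np.round(d["xyz"],3).tolist()) for d in env.search_frame(p,"scrap_1")])
```

```text
hit True tcp [ 0.4736 -0.2093  0.0034] open 0.277 ff 16.2
lifted open 0.275 ff 15.0 t 19.2
over tray open 0.274
scrap [ 0.5521 -0.116   0.064 ] 298.246852816428 IoU 0.922 z-12,-6,+6,+12: [np.float64(0.897), np.float64(0.924), np.float64(0.883), np.float64(0.846)]
hit True tcp [ 0.5546 -0.1202  0.0674] open 0.272 ff 15.7
lifted open 0.271 ff 15.0 t 28.0417
over tray open 0.274
scrap [ 0.4462 -0.0498  0.    ] 337.9226076038747 IoU 0.921 z-12,-6,+6,+12: [np.float64(0.85), np.float64(0.887), np.float64(0.94), np.float64(0.943)]
hit False tcp [ 0.4511 -0.0516  0.0043] open 0.278 ff 15.0
lifted open 0.277 ff 15.0 t 37.5333
over tray open 0.275
scrap [0.5387 0.0561 0.    ] 297.49282605981614 IoU 0.783 z-12,-6,+6,+12: [np.float64(0.827), np.float64(0.805), np.float64(0.755), np.float64(0.725)]
bad fit (0.534, 0.056, 0.0)
[(0.71, [0.448, -0.362, 0.019]), (0.43, [0.437, -0.396, 0.016])]
```

Run:
```python
from h import *
x,y=.536,.056
pos=(x-.06,y,.2); env.goto(pos,down(tool(0,pos))); p=env.grab_frame("wrist")
m=near(brown(p),p,(x,y,.01),True,45); im=p["image"].copy()
cs,_=cv2.findContours(m.astype(np.uint8),0,2); 
u=proj(p,(x,y,0),True)[0].astype(int); sl=np.s_[max(0,u[1]-50):u[1]+50,u[0]-65:u[0]+65]
a=im[sl].copy(); cv2.drawContours(im,cs,-1,(0,255,0),1); im=np.hstack([a,im[sl]])
cv2.imwrite("pics/c2.png",cv2.resize(im,None,fx=3,fy=3))
for t in env.trace(p,"scrap_1")[:4]:
    k=t["mask"]; print(t["score"],k.sum(),np.argwhere(k).mean(0)); 
print(m.sum(),u)
```

```text
0.62 593 [214.5059 218.3035]
0.59 689 [205.5428 303.209 ]
0.55 657 [129.3349 318.4932]
0.48 260 [210.2462 599.1192]
528 [317 130]
```

View pics/c2.png

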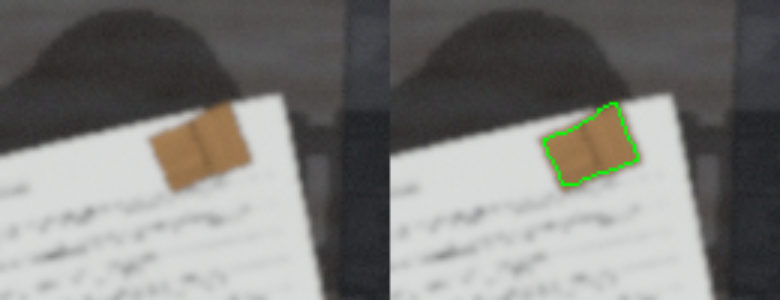

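The crop shows the scrap on the paper at (200,145). The colour mask loses its rim in the shadow, but the fitted pose and axis agree with the picture, so I pick it.

Run:
```python
from h import *
p=env.grab_frame("wrist"); T=env.trace(p,"scrap_1"); u=proj(p,(.537,.056,.01),True)[0]
m=min((t["mask"] for t in T),key=lambda k:np.hypot(*(np.argwhere(k).mean(0)[::-1]-u)))
b,s=fit(p,(.5387,.0561,0),SCRAP,m,True,) if False else fit([p],(.5387,.0561,0),SCRAP,[m],[1],yaws=[np.radians(297),np.radians(117)])
print(b,np.degrees(b[3]),s)
if pick_scrap(b):
    drop(0,0.,-6)
    env.goto((.48,-.2,.3),down(tool(0,(.48,-.2,.3))))
    p=env.grab_frame("wrist"); cv2.imwrite("pics/w5.png",p["image"]); print([(round(d["score"],2),np.round(d["xyz"],3).tolist()) for d in env.search_frame(p,"scrap_1")])
```

```text
[0.5385 0.0554 0.     5.0938] 291.85427881779765 0.943338683788122
hit False tcp [0.5405 0.0508 0.0044] open 0.278 ff 15.0
lifted open 0.278 ff 15.0 t 48.3333
over tray open 0.271
[(0.85, [0.513, -0.412, 0.022]), (0.83, [0.455, -0.357, 0.018]), (0.81, [0.524, -0.361, 0.02]), (0.76, [0.48, -0.382, 0.02]), (0.68, [0.434, -0.397, 0.021]), (0.66, [0.447, 0.065, 0.017]), (0.55, [0.432, 0.175, 0.012])]
```

View pics/w5.png

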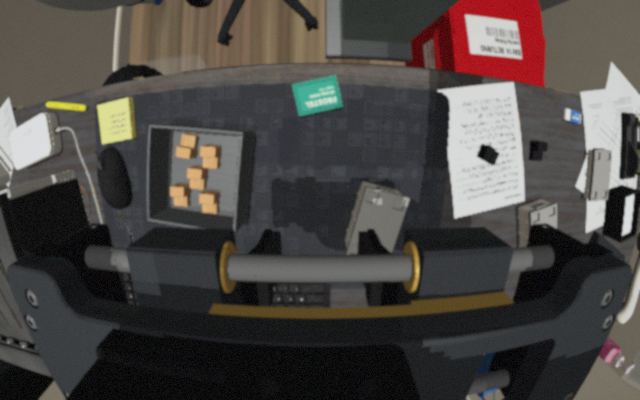

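All five scraps are in the tray at (165–220,135–210), and only the black ones remain at (487,153) and (538,150). Now I measure the tubs.

```bash
cat >> h.py <<'E'
H=dict(tub_base=.064,tub_deep=.052,tub_flat=.032)
def look_tub(name,x,y,z0,yaw,up=.12,chk=False,save=None):
    "z0: sole height; views from tool yaw=yaw; returns pose"
    h=H[name]; body=[box(-.051,.051,-.031,.031,.007,h)]; a=np.radians(yaw); P,M=[],[]
    for d in (-.02,.02):
        pos=(x-.06*np.cos(a)-d*np.sin(a),y-.06*np.sin(a)+d*np.cos(a),z0+h+up)
        env.goto(pos,down(yaw)); env.dwell(.2); p=env.grab_frame("wrist"); u=proj(p,(x,y,z0+h),True)[0]
        T=[t["mask"] for t in env.trace(p,name)+[]]
        T=[k for k in T if np.hypot(*(np.argwhere(k).mean(0)[::-1]-u))<40]
        if not T: print("no mask",name); continue
        P.append(p); M.append(T[0])
    if save:
        im=P[0]["image"].copy(); cs,_=cv2.findContours(M[0].astype(np.uint8),0,2); cv2.drawContours(im,cs,-1,(0,255,0),1); cv2.imwrite(save,im)
    f=[1]*len(P); b,s=fit(P,(x,y,z0),body,M,f,yaws=[a,a-.2,a+.2])
    zz=[fit(P,(b[0],b[1],z0+d),body,M,f,yaws=[b[3]])[1].round(3) for d in (-.01,-.005,.005,.01)] if chk else ''
    print(name,b[:3],"yaw",np.degrees(b[3]).round(2),"IoU",round(s,3),len(P),"z",zz)
    return np.array([b[0],b[1],b[2],np.degrees(b[3])])
E
python3 - <<'E'
from h import *
env.gripper_to(.98)
b=look_tub("tub_base",.54,-.122,0,-15,save="pics/b1.png",chk=True); b=look_tub("tub_base",*b[:2],0,b[3])
d=look_tub("tub_deep",.579,.193,0,15,chk=True); d=look_tub("tub_deep",*d[:2],0,d[3],save="pics/d1.png")
print(env.read_state()["clock"])
cv2.imwrite("pics/bd.png",cv2.resize(np.vstack([cv2.imread("pics/b1.png")[:230],cv2.imread("pics/d1.png")[:230]]),None,fx=1.25,fy=1.25))
E
```

```text
tub_base [ 0.5517 -0.1212  0.    ] yaw -14.74 IoU 0.968 2 z [np.float64(0.913), np.float64(0.942), np.float64(0.979), np.float64(0.959)]
tub_base [ 0.5511 -0.1215  0.    ] yaw -14.33 IoU 0.971 2 z 
tub_deep [0.5784 0.1909 0.    ] yaw 15.25 IoU 0.979 2 z [np.float64(0.929), np.float64(0.959), np.float64(0.969), np.float64(0.939)]
tub_deep [0.5783 0.1908 0.    ] yaw 15.23 IoU 0.976 2 z 
61.6083
```

View pics/bd.png

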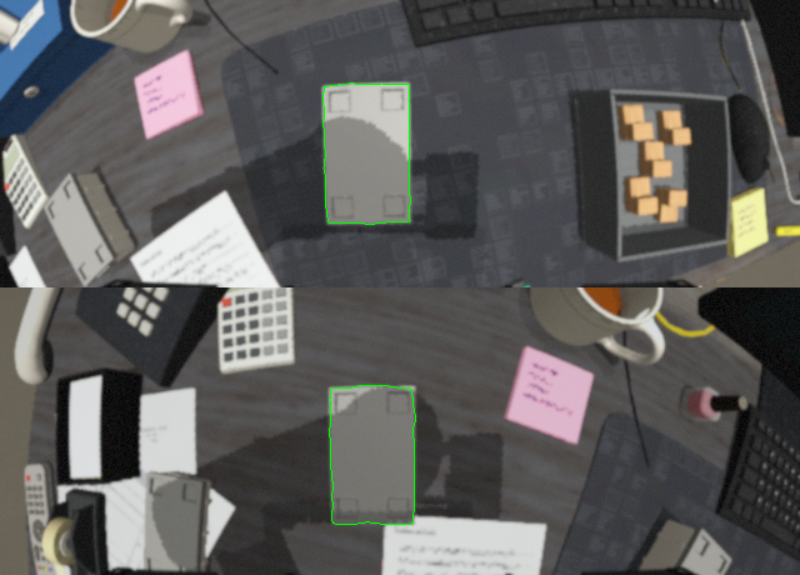

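The masks hug both lids (recesses visible) and the heights agree. Next I close on the deep tub, open, and look again to calibrate the camera-to-gripper bias.

Run:
```python
from h import *
g=np.array([.5783,.1908]); yaw=15.23
env.goto((*g,.1),down(yaw)); print(env.move_straight((*g,.013),rate=.1,force_limit=8))
env.gripper_to(0,20); s=env.read_state(); print(s["position"],s["tool_rot"],s["opening"],s["finger_force"])
env.gripper_to(.98); env.move_straight((*g,.1),rate=.2)
d=look_tub("tub_deep",*g,0,yaw)
a=np.radians(yaw); e=(d[:2]-s["position"][:2])@np.array([[np.cos(a),-np.sin(a)],[np.sin(a),np.cos(a)]]); print("tool-frame offset x,y mm",e*1000,"dyaw",d[3]-yaw,env.read_state()["clock"])
```

```text
False
[0.5784 0.1909 0.0133] [-179.9963   -0.0212   15.2327] 0.713746231501707 19.99982563080266
tub_deep [0.5782 0.1905 0.    ] yaw 15.22 IoU 0.978 2 z 
tool-frame offset x,y mm [-0.3387 -0.2663] dyaw -0.011613818214915028 66.2917
```

The bias is only 0.3 mm. Now I grasp the deep tub and stack it.

```bash
cat >> h.py <<'E'
E_T=np.array([-.00034,-.00027])
def rot(v,deg): a=np.radians(deg); return np.array([v[0]*np.cos(a)-v[1]*np.sin(a),v[0]*np.sin(a)+v[1]*np.cos(a)])
def grab_tub(g,yaw,tz):
    env.gripper_to(.98); env.goto((*g,.1+tz),down(yaw)); print("hit",env.move_straight((*g,tz),rate=.1,force_limit=8))
    env.gripper_to(0,30); s=env.read_state(); print(s["position"],s["opening"].round(3),s["finger_force"])
    env.move_straight((*g,.23),rate=.15); env.dwell(.3); s=env.read_state(); print("lift",s["opening"].round(3),s["finger_force"].round(1),"F",s["force"])
def lower(c,yaw,zseat):
    "straight down to zseat (TCP), force-guarded; True if seated"
    env.move_straight((*c,zseat+.012),rate=.12); s0=env.read_state(); print("above open",s0["opening"].round(3),"F",s0["force"])
    hit=env.move_straight((*c,zseat-.0015),rate=.015,force_limit=6); env.dwell(.2); s=env.read_state()
    print("lower hit",hit,"pos",s["position"],"dz mm",(s["position"][2]-zseat)*1000,"F",s["force"],"M",s["wrist_torque"])
    return s["position"][2]<zseat+.0025
E
python3 - <<'E'
from h import *
g=np.array([.5783,.1908]); grab_tub(g,15.23,.013)
c=np.array([.5512,-.1213])-rot(E_T,-14.4); print(c)
env.goto((*c,.23),down(-14.4)); print(lower(c,-14.4,.072),env.read_state()["clock"])
E
```

```text
hit FalseTraceback (most recent call last):
  File "<stdin>", line 2, in <module>
  File "h.py", line 105, in grab_tub
    env.gripper_to(0,30); s=env.read_state(); print(s["position"],s["opening"].round(3),s["finger_force"])
                                                                  ^^^^^^^^^^^^^^^^^^
AttributeError: 'float' object has no attribute 'round'
```

```bash
sed -i 's/s\["opening"\].round(3)/round(s["opening"],3)/;s/s0\["opening"\].round(3)/round(s0["opening"],3)/;s/s\["finger_force"\].round(1)/round(s["finger_force"],1)/' h.py; sed -i 's/"lift",s\["opening"\].round(3)/"lift",round(s["opening"],3)/' h.py; grep -n 'round(3),' h.py
python3 - <<'E'
from h import *
g=np.array([.5783,.1908]); s=env.read_state(); print(s["position"],s["opening"],s["finger_force"])
env.move_straight((*g,.23),rate=.15); env.dwell(.3); s=env.read_state(); print("lift",s["opening"],s["finger_force"],"F",s["force"])
c=np.array([.5512,-.1213])-rot(E_T,-14.4); print(c)
env.goto((*c,.23),down(-14.4)); print(lower(c,-14.4,.072),env.read_state()["clock"])
E
```

```text
[0.5784 0.1908 0.0132] 0.7118941519143716 29.999971613287926
lift 0.7061451782865188 29.999920902773738 F [ 0.4465 -0.9201 -1.1071]
[ 0.5516 -0.1211]
above open 0.716 F [ 0.5446 -0.9503 -2.4084]
lower hit True pos [ 0.5515 -0.1211  0.0751] dz mm 3.0541438346187304 F [0.026  0.8625 5.6859] M [ 0.1271  0.3066 -0.0153]
False 73.9333
```

It stopped 3 mm high with contact at the −x end. I try small nudges to find where it sinks.

```bash
cat >> h.py <<'E'
def nudge(c,yaw,zseat,offs,lim=8):
    for o in offs:
        q=c+rot(o,yaw); z=env.read_state()["position"][2]
        env.move_straight((*c,zseat+.0065),rate=.05); env.move_straight((*q,zseat+.0065),rate=.05)
        env.move_straight((*q,zseat-.002),rate=.015,force_limit=lim); env.dwell(.1); s=env.read_state(); dz=s["position"][2]-zseat
        m=rot(s["wrist_torque"][:2],-yaw); print(np.array(o)*1000,"dz",round(dz*1000,2),"F",s["force"],"Mtool",m)
        if dz<.0012: return q
E
python3 - <<'E'
from h import *
c=np.array([.5516,-.1211])
print(nudge(c,-14.4,.072,[(.0,0),(.0015,0),(-.0015,0),(0,.0015),(0,-.0015)]),env.read_state()["opening"],env.read_state()["clock"])
p=env.grab_frame("side"); cv2.imwrite("pics/s1.png",cv2.resize(p["image"][140:260,270:430],None,fx=4,fy=4,interpolation=cv2.INTER_CUBIC))
E
```

```text
[0. 0.] dz 3.05 F [-1.5304  0.482   5.4862] Mtool [0.1493 0.3993]
[1.5 0. ] dz 3.04 F [-1.7875  1.3057  5.7766] Mtool [0.0697 0.306 ]
[-1.5  0. ] dz 3.11 F [-1.5612  0.4737  5.7805] Mtool [0.0246 0.3003]
[0.  1.5] dz 3.19 F [-1.5959  1.5119  5.2586] Mtool [0.0249 0.3315]
[ 0.  -1.5] dz 3.29 F [-1.0411  1.0262  5.4222] Mtool [0.0248 0.2788]
None 0.7096768358987303 78.8083
```

View pics/s1.png

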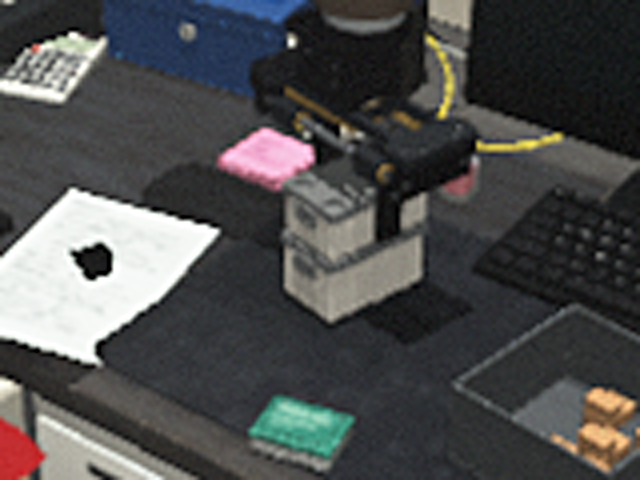

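Run:
```python
from h import *
c=np.array([.5516,-.1211]); yaw=-14.4; z=.0757
for o in [(.006,0),(-.006,0),(0,.006),(0,-.006)]:
    env.move_straight((*c,.079),rate=.05); env.move_straight((*c,z),rate=.02); env.dwell(.1)
    q=c+rot(o,yaw); h=env.move_straight((*q,z),rate=.015,force_limit=4); s=env.read_state()
    print(o,h,"travel mm",rot(s["position"][:2]-c,-yaw)*1000,"z",s["position"][2])
    env.move_straight((*c,z),rate=.03)
env.move_straight((*c,.2),rate=.2)
p=env.grab_frame("wrist"); cv2.imwrite("pics/h1.png",p["image"]); print(env.read_state()["opening"],env.read_state()["clock"])
```

```text
(0.006, 0) True travel mm [ 2.368  -0.2166] z 0.07557149783635786
(-0.006, 0) True travel mm [-2.5591  0.2184] z 0.07568331914329841
(0, 0.006) True travel mm [-0.0232  2.1847] z 0.0756855653232017
(0, -0.006) True travel mm [ 0.5713 -2.9959] z 0.07570544332929152
0.7104976300018389 84.6833
```

View pics/h1.png

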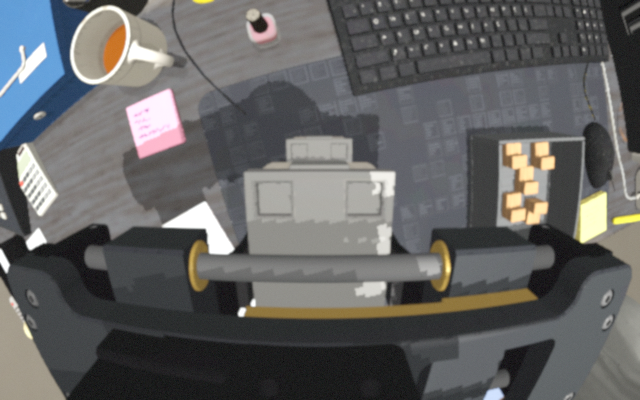

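The sideways travel is limited to about ±2.4 mm in both axes, so the feet are in the recesses and well centred. The tub merely sits a little low or pitched in the grip, so I lower, release and check.

Run:
```python
from h import *
c=np.array([.5516,-.1211])+rot((0,-.0004),-14.4); yaw=-14.4
print(lower(c,yaw,.072)); env.gripper_to(.8); env.gripper_to(.98); env.move_straight((*c,.23),rate=.15)
d=look_tub("tub_deep",*c,.059,yaw,chk=True,save="pics/d2.png")
b=rot(d[:2]-np.array([.5512,-.1213]),-yaw)*1000; print("deep vs base mm",b,d[3]-yaw)
f=look_tub("tub_flat",.468,.354,0,0,chk=True,save="pics/f1.png"); f=look_tub("tub_flat",*f[:2],0,f[3])
print(env.read_state()["clock"])
cv2.imwrite("pics/df.png",cv2.resize(np.vstack([cv2.imread("pics/d2.png")[:230],cv2.imread("pics/f1.png")[:230]]),None,fx=1.25,fy=1.25))
```

```text
above open 0.71 F [-0.3841 -0.455  -2.1809]
lower hit True pos [ 0.5515 -0.1214  0.0756] dz mm 3.5799802969796874 F [-1.8058  0.7879  5.7321] M [0.1266 0.2185 0.0525]
False
tub_deep [ 0.5512 -0.1211  0.059 ] yaw -14.94 IoU 0.957 2 z [np.float64(0.903), np.float64(0.932), np.float64(0.971), np.float64(0.959)]
deep vs base mm [-0.0712  0.1453] -0.538121008066847
tub_flat [0.47   0.3577 0.    ] yaw 3.52 IoU 0.976 2 z [np.float64(0.922), np.float64(0.95), np.float64(0.973), np.float64(0.947)]
tub_flat [0.4698 0.3573 0.    ] yaw 3.53 IoU 0.977 2 z 
93.8083
```

View pics/df.png

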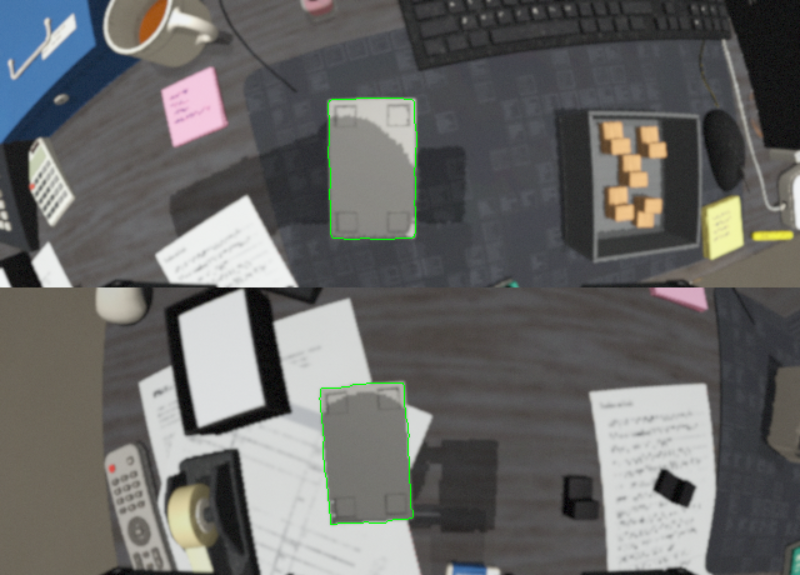

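The deep tub is centred on the base (0.1 mm). The constant 3 mm comes from the desk mat under the base. Before descending on the flat tub I check the height of the black box beside it (pixel 216,80) against the gripper body.

```bash
cat > tri.py <<'E'
from h import *
from scipy.optimize import least_squares
pos=(.41,.355,.17); env.goto(pos,down(3.5)); w=env.grab_frame("wrist"); t=env.grab_frame("top")
def blob(p,u):
    m=(cv2.cvtColor(p["image"],cv2.COLOR_BGR2GRAY)>185).astype(np.uint8); m=cv2.erode(m,np.ones((2,2)))
    n,l,st,c=cv2.connectedComponentsWithStats(m); i=1+np.argmin([np.hypot(*(c[k]-u))+(1e3 if st[k,4]<60 else 0) for k in range(1,n)]); print(c[i],st[i]); return c[i]
g=(.52,.44,.05); a=blob(w,proj(w,g,True)[0]); b=blob(t,(145,181))
r=least_squares(lambda X:np.r_[proj(w,X,True)[0]-a,proj(t,X,False)[0]-b],g); print("box top",r.x,"res px",np.sqrt(2*r.cost))
E
python3 tri.py
```

```text
[213.8172  52.8221] [ 182    2   65  101 4886]
[143.5621 176.2551] [131 163  24  32 443]
box top [0.48   0.3582 0.3346] res px 2.8630165439095734
```

```bash
cat >> tri.py <<'E'
for z in (0,.03,.06,.09,.12):
    r=least_squares(lambda X:np.r_[proj(w,(*X,z),True)[0]-a],(.53,.45)); q=least_squares(lambda X:proj(t,(*X,z),False)[0]-b,(.53,.45)); print(z,r.x,q.x)
E
python3 tri.py
```

```text
[213.3333  51.1255] [ 182    0   65  102 4971]
[143.5857 176.363 ] [131 163  24  33 449]
box top [0.4797 0.3592 0.3327] res px 3.143668045249333
0 [0.557  0.4807] [0.5705 0.4795]
0.03 [0.55   0.4698] [0.5629 0.4686]
0.06 [0.5431 0.4588] [0.5553 0.4578]
0.09 [0.5361 0.4478] [0.5477 0.4469]
0.12 [0.5291 0.4369] [0.5402 0.436 ]
```

Run:
```python
from h import *
I=dict(fx=309.70691628693146,fy=309.70691628693146,cx=319.10926446043317,cy=201.73199077871809)
W0=dict(I,position=np.array([.5199,-.1207,.493]),orientation=np.array([-14.6585,.0311,-90.0711]))
W1=dict(I,position=np.array([.5399,.1192,.4932]),orientation=np.array([-14.6423,.0161,-90.0226]))
W2=dict(I,position=np.array([.5198,.2702,.493]),orientation=np.array([-14.6567,.0007,-89.9532]))
from scipy.optimize import least_squares
O=[]
for p,n,u in ((W1,1,(120,127)),(W2,2,None)):
    m=(cv2.cvtColor(cv2.imread(f"pics/w{n}.png"),cv2.COLOR_BGR2GRAY)>185).astype(np.uint8); m=cv2.erode(m,np.ones((2,2)))
    k,l,st,c=cv2.connectedComponentsWithStats(m); u=u if u else proj(p,(.55,.46,.05),True)[0]
    i=1+np.argmin([np.hypot(*(c[j]-u))+(1e3 if st[j,4]<150 else 0) for j in range(1,k)]); print(c[i],st[i],u); O.append((p,c[i]))
for z in (0,.03,.06,.09,.12): print(z,*[least_squares(lambda X:proj(p,(*X,z),True)[0]-c,(.53,.45)).x for p,c in O])
```

```text
[111.829  130.5772] [  98  101   29   59 1088] (120, 127)
[189.7702 108.9518] [ 169   75   43   68 1889] [191.9081 106.9133]
0 [0.5476 0.5039] [0.5503 0.4855]
0.03 [0.5472 0.4805] [0.5484 0.4724]
0.06 [0.5467 0.4571] [0.5466 0.4593]
0.09 [0.5462 0.4337] [0.5447 0.4462]
0.12 [0.5457 0.4103] [0.5429 0.4331]
```

The box top is at about 0.055 m, below the gripper body at 0.082. Stacking the flat tub.

Run:
```python
from h import *
f=look_tub("tub_flat",.4698,.3573,0,3.53)
grab_tub(f[:2],f[3],.012)
if env.read_state()["opening"]<.6: raise SystemExit("lost")
yaw=-14.65; c=np.array([.5512,-.1212])-rot(E_T,yaw)
env.move_straight((*f[:2],.26)); env.goto((*c,.26),down(yaw)); print(lower(c,yaw,.121),env.read_state()["clock"])
```

```text
tub_flat [0.4698 0.3573 0.    ] yaw 3.53 IoU 0.969 2 z 
hit False
[0.4699 0.3574 0.0122] 0.711 29.99979794025421
lift 0.706 30.0 F [-0.9303 -0.3169 -1.7941]
above open 0.706 F [ 0.6759 -1.2228 -1.6625]
lower hit True pos [ 0.5515 -0.1211  0.121 ] dz mm -0.018435016634871237 F [-1.4449  0.5935  5.72  ] M [ 0.2287  0.3132 -0.0423]
True 104.1417
```

Seated exactly at the expected height. Release and verify.

Run:
```python
from h import *
yaw=-14.65; c=env.read_state()["position"][:2]
env.gripper_to(.8); env.gripper_to(.98); env.move_straight((*c,.28),rate=.15)
f=look_tub("tub_flat",*c,.109,yaw); print("offset mm",rot(f[:2]-np.array([.5512,-.1212]),-yaw)*1000)
env.goto((.42,.1,.3),down(tool(0,(.42,.1,.3)))); p=env.grab_frame("side"); t=env.grab_frame("top")
a=cv2.resize(p["image"][140:260,270:430],None,fx=4,fy=4,interpolation=cv2.INTER_CUBIC)
cv2.imwrite("pics/end.png",np.vstack([a[100:],cv2.resize(t["image"][140:270,80:540],(640,181))]))
print([(round(d["score"],2),np.round(d["xyz"],3).tolist()) for d in env.search_frame(t,"scrap_1")],env.read_state()["clock"])
```

```text
tub_flat [ 0.5514 -0.1206  0.109 ] yaw -14.28 IoU 0.977 2 z 
offset mm [0.0353 0.637 ]
[(0.71, [0.514, -0.372, 0.02]), (0.69, [0.449, -0.359, 0.02]), (0.55, [0.44, -0.396, 0.016]), (0.5, [0.437, 0.079, 0.01])] 108.6917
```

View pics/end.png

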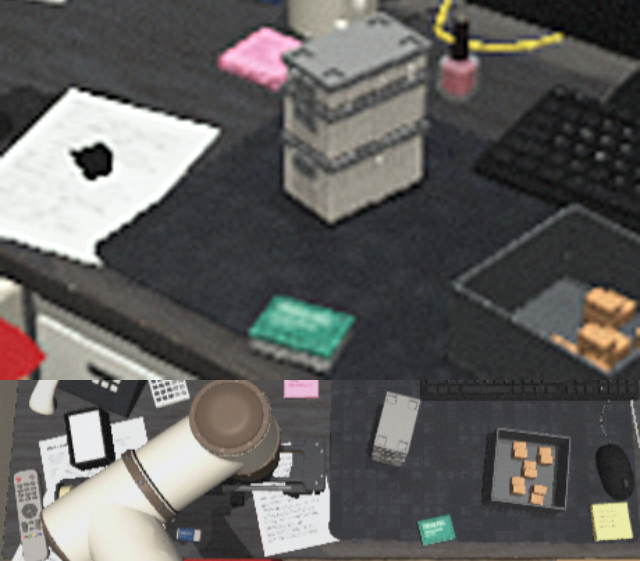

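The picture shows the three-tub stack square at (355,120) and five scraps in the tray at (530,470), with the bystanders in place. Handing in.

```bash
python3 -c "
from workcell import env
print(env.close_job())"
```

```text
the job is handed in; nothing more can be done
None
```

I handed the job in at about 109 s: all five scraps are in the waste tray, the 52 mm tub and then the 32 mm tub are seated squarely on the tallest one (the 42 mm tub was not in the scene), and no bystander or black look-alike was touched.

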